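Fit the stop clip on a plate shaker and start its self-tapping wing screw

ROBOT

A 6-joint arm with a two-finger parallel gripper is mounted at the origin on the work surface. World frame = base frame: x ahead of the robot, y to its left, z up, the work surface at z = 0. Lengths are in m, angles in rad, forces in N, time in s.
With the tool pointing down it reaches from about 0.325 to 0.85 m from the base axis. Payload 4.4 kg.
Tool frame: the origin (TCP) lies on the centre line of the jaws, within the pads' length; the fingertips stand 17 mm ahead of it and the grasp point (between the pads) lies 2 mm behind it; z points along the fingers, y is the line along which they close (so a half turn about z gives the same grasp; the last joint's range is limited). The gripper opens to 94 mm and grips with 3 to 60 N. Pads are 16 mm wide; open, the fingers measure 119 mm over their backs; the gripper's body (75 mm by 177 mm) begins 78 mm behind the grasp point.
Start: joints at [0.977, 0.207, 1.542, -0, 1.393, -0.15], TCP at [0.247, 0.519, 0.222] pointing down, gripper open.
Joint ranges: [-2.73, 2.73], [-0.86, 2.22], [0.23, 2.46], [-1.11, 4.25], [0.08, 2.63], [-2.82, 2.82]. Speed limits (rad/s): [2.79, 2.79, 3.14, 3.14, 3.14, 3.14].

INTERFACE

Orientations are given as a unit quaternion [w, x, y, z].
In Python, from plant import ctrl, snapshot, finder gives the robot as it stands.
- The arm moves only by the tool play_rows, never from a script. Its argument "deltas" is a list of rows, each a list of 5 numbers: the opening, from 0 (shut) to 1 (fully open), then the shift along the tool's x, y, z in a scale on which 1.0 is 100 cm, then the turn about the tool's z in shares of 60 degrees (1.0 is 60 degrees). In form: [[jaw, x, y, z, turn], ...]. A call has 1 to 10 rows; each row is the pose to reach, as a shift and turn from the pose commanded when the call began, along the tool's axes at that moment; what a row does not reach only later rows make up. A row lasts 1/12 s, in which the tool goes at most 41.7 mm and 7.16 degrees, less where a joint would pass 70% of its speed; a pose out of reach is approached as far as the arm can. A call with a gripper value outside its range is refused whole. The fingers move at their own pace and stop on an object; "grip_force" is the grip in N (left out, the last holds). Time passes only in rows, so rows that repeat a pose let the fingers close. It gives the time, the measured TCP pose, the force, the opening and the grip force at its end, in the units of the state.
- ctrl.get_obs(): the state, without advancing time (a new reading comes with each control period).
- snapshot(name): name is "scene" or "top" or "wrist"; returns a dict with "frame" (384x512x3 uint8, blue, green, red), "range_z" (384x512 float32, m along the optical axis (not along the pixel's ray), 0 where there is no reading), "fovy" (degrees; the focal length in pixels is half the picture's height over the tangent of half this angle, whatever the lens; pixels are square), "cx", "cy" (the principal point, pixels), "position" and "rotation" of the camera in the world. Camera axes: x right, y up, looking along -z (the intrinsics and any distortion apply to the point x, -y, -z); pixel columns grow to the right and rows downward; lengths in m; the calibration is good to about 2 mm. A picture is of the moment at which its call begins.
- ctrl.finish_job(): hands the job in; it is judged then, once.
Trained networks look in a picture, given as the dict that the camera call returned (one of the last four; its "shot" number tells which), for a name from the list of things; names that differ only in an ending like _2 or _b are one class to them, and where a whole thing is asked for, a point or a joint stands for the part that bears it (a point fixed in the world has none). Each returns a list of dicts, best first, with "score" (0 to 1); they miss things now and then, are a little off and sometimes report something else, mostly with a low value. They report only what shows in the picture. A call takes as long as a camera call.
- finder.trace(picture, thing): "pixels" (384x512 bool, what is visible of it) and "extent" ([left, top, width, height] in pixels, round what is visible of it).
The state is a dict: "t": time; "joint_pos": joint angles; "dq": joint speeds; "joint_efforts": joint torques, N m; "tool_pos": TCP position; "ee_rot": TCP orientation; "wrist_force": force on the tool from outside, world axes, zero at the start; "wrist_torque": the same for the moment, N m; "gripper_width": finger opening in m; "finger_force": force on a finger pad.
Only numpy, scipy, OpenCV 4.12 (cv2) and the standard library are available. Lean on these libraries where they do the work, as an engineer would, in place of code of your own. Each camera call takes 0.05 s, during which the arm holds its last target. There are 200 camera calls.

TASK

Fit the loose orange stop clip on the plate shaker: lay it flat on the deck and slide its fork fully home around the screw shank, under the head of the blue wing screw, and let go of it. Then start the self-tapping screw: push it down firmly and steadily while turning it clockwise so that it cuts its first thread and has gone in by about 3 to 4 mm (a bit under half a turn), without bottoming the deck on its buffers, ramming the screw in unturned or letting it spin without biting. Let go, with the clip still home and nothing else on the bench disturbed.

Things in the scene. Friction and masses are not known exactly. Their poses are not given: they have to be found in the camera images.
- shaker: white plate shaker base, 250 (x) by 170 (y) by 50 mm, fixed; origin at the centre of its underside, z up; its -x side (black display) faces the robot. Above it the aluminium deck, 240 by 160 mm, on four rubber buffers, its top 70 mm above the bench. A microplate stands on the deck's +x half; the clip comes in from the -x side, moving along the shaker's +x
- deck (a joint): how far the deck is pushed down on its soft rubber buffers (m), 0 at rest; everything on it goes down with it, level, so a push on the screw is partly taken up by the buffers before it reaches its full force. It begins to give at 1 to 2 N and bottoms at 0.006, at somewhat over 20 N; it springs back when let go
- pilot_hole (a point): the point on the deck's top, on the screw's axis (shaker frame: x -30 mm, y 0, z 70 mm); axes as the shaker's; it moves down with the deck
- wing_top (a point): centre of the top of the upright blue wing screw, 56 mm above the deck at the start. The wing is a slab 32 long (this frame's x, at the start along the shaker's x), 10 thick (y), 32 mm high, on a 10 mm neck 10 mm high; below it a steel head 18 mm wide, 4 high, its underside 10 mm above the deck, and a 6 mm shank. It moves only along and about its upright axis; the frame turns with it
- screw_turn (a joint): turn of the screw (rad), 0 at the start, growing clockwise seen from above; takes about 0.1 N m; no return spring; it stops at -0.3 the other way
- screw_feed (a joint): how far the screw has gone down into the deck (m), 0 at the start, at most 0.0048. Turned under less than about 6 N of push it spins and stays; turned under a push of about 8 to 17 N it cuts its way down, 3 to 4 mm in 3 rad; pushed with more than about 20 N it is rammed straight in and the hole is spoilt. It stays where it is left
- clip: loose orange stop clip, 50 g, flat on the bench: plate 5 mm thick, 34 wide, origin on its underside, z up, x to the fork; it runs from x -43 to the fork's tips at x +36 mm. Upright grip tab centred at x -30, y 0: 24 along x, 10 thick along y, 5 to 27 mm above the underside. The fork's slot opens to +x, is 9 mm wide, flared to 22 mm at the tips; its bottom is at x +17
- clip_seat (a point): the point of the clip (x +20 mm, underside) that comes to the screw's axis when the shank touches the bottom of the fork's slot
- microplate: bystander: clear 96-well plate, 85.5 by 127.8 by 14.4 mm, on the deck's +x half, in a low frame; origin at the centre of its underside
- tube_rack: bystander: yellow tube rack, 70 by 90 by 36 mm; origin at the centre of its underside
- pipette: bystander: white and blue pipette lying on the bench, about 270 mm along its x, 28 mm thick
- beaker: bystander: amber glass beaker, 52 mm wide, 70 mm high; origin at the centre of its underside
- reagent: bystander: white bottle with a blue cap, 54 mm wide, 110 mm high; origin at the centre of its underside
- tip_box: bystander: blue pipette tip box with a clear lid, 122 by 87 by 76 mm; origin at the centre of its underside

How it is judged:
By the outcome, as a careful person would: the job done as asked, in the order asked, and still so for the second after the job is handed in, with the robot touching nothing.
It also fails if it takes over 72 s, if anything falls off the work surface, if the arm or the gripper's body presses on something with over 40 N, if the wrist force passes 120 N, or if a joint passes its speed limit or range.

## Working session

There is one attempt and no reset: what is moved stays moved. The work goes in short steps, Python scripts to look and compute and a tool call to move; the robot and the scene stay as the last step left them, time stands still between calls to the robot, and variables do not carry over. Pictures are saved under pics/ and viewed, at most 10 in all, crops included, and the job is handed in when it is done.

Besides the shell and the picture viewer there is one more tool, called after ">>>" as a command line: name --pt "numbers of a row" for each row, then --argument value for the rest. play_rows: Moves the arm, as the interface text tells. Its arguments: {"type":"object","properties":{"deltas":{"type":"array"},"grip_force":{"type":"number"}},"required":["deltas"]}

```bash
ls; mkdir -p pics; cat > h.py <<'E'
import numpy as np, cv2
from plant import ctrl, snapshot, finder
def cloud(p):
    f=p["frame"].shape[0]/2/np.tan(np.radians(p["fovy"])/2)
    v,u=np.mgrid[:384,:512]; z=p["range_z"]
    c=np.stack([(u-p["cx"])/f*z,-(v-p["cy"])/f*z,-z],-1)
    return c@np.array(p["rotation"]).T+np.array(p["position"])
def mask(p,n):
    r=finder.trace(p,n); 
    return (r[0]["pixels"],r[0]["score"]) if r else (None,0)
E
python3 - <<'E'
from h import *
o=ctrl.get_obs(); print(o)
ims=[]
for c in ["scene","top"]:
    p=snapshot(c); print(c,{k:v for k,v in p.items() if k not in("frame","range_z")})
    W=cloud(p); ims.append(p["frame"])
    for n in ["shaker","clip","wing_top","microplate","tube_rack","pipette","beaker","reagent","tip_box"]:
        m,s=mask(p,n)
        if m is None: print(n,None); continue
        m=m&(p["range_z"]>0); P=W[m]
        if len(P)==0: print(n,"empty");continue
        print(n,round(s,2),m.sum(),np.percentile(P,[2,50,98],axis=0).round(3).tolist())
    cv2.imwrite(f"pics/{c}0.png",p["frame"])
E
```

```text
pics
{'t': 0.0, 'joint_pos': array([ 9.76533824e-01,  2.07387646e-01,  1.54291123e+00, -1.40265085e-05,
        1.39349100e+00, -1.50502856e-01]), 'dq': array([ 1.26933505e-03, -3.47087824e-04,  1.70817800e-03,  1.34411284e-03,
        1.14806768e-03, -5.94071506e-05]), 'joint_efforts': array([ 2.07016740e-05, -3.70889211e+01, -2.81410146e+01,  6.95520965e-02,
        3.64425278e-02, -1.98400467e-04]), 'tool_pos': array([0.2464608 , 0.51867226, 0.2213294 ]), 'ee_rot': array([-3.93283823e-04,  2.20062404e-01,  9.75485177e-01, -1.02582336e-03]), 'wrist_force': array([ 0.47657873, -0.24344781, -0.05017448]), 'wrist_torque': array([ 0.00674203,  0.05360252, -0.00312652]), 'finger_force': 0.0, 'gripper_width': 0.09405497838115155}
scene {'fovy': 45.418083831971366, 'cx': 253.7515081052612, 'cy': 193.2831544990891, 'position': array([1.4020418 , 0.45046968, 1.08261111]), 'rotation': array([0.46803643, 0.1958344 , 0.3406085 , 0.79156594]), 'shot': 1}Traceback (most recent call last):
  File "<stdin>", line 6, in <module>
  File "h.py", line 7, in cloud
    return c@np.array(p["rotation"]).T+np.array(p["position"])
           ~^~~~~~~~~~~~~~~~~~~~~~~~~~
ValueError: matmul: Input operand 1 has a mismatch in its core dimension 0, with gufunc signature (n?,k),(k,m?)->(n?,m?) (size 4 is different from 3)
```

```bash
sed -i 's/np.array(p\["rotation"\]).T/R.from_quat(np.array(p["rotation"])[[1,2,3,0]]).as_matrix().T/; 1a from scipy.spatial.transform import Rotation as R' h.py
python3 - <<'E'
from h import *
for c in ["scene","top"]:
    p=snapshot(c); print(c,{k:v for k,v in p.items() if k not in("frame","range_z")})
    W=cloud(p); np.savez(f"{c}0.npz",W=W,f=p["frame"],z=p["range_z"])
    for n in ["shaker","clip","wing_top","microplate","tube_rack","pipette","beaker","reagent","tip_box"]:
        m,s=mask(p,n)
        if m is None: print(n,None); continue
        m=m&(p["range_z"]>0); P=W[m]
        if len(P)==0: print(n,"empty");continue
        print(n,round(s,2),m.sum(),np.percentile(P,[2,50,98],axis=0).round(3).tolist())
    cv2.imwrite(f"pics/{c}0.png",p["frame"])
i=np.hstack([cv2.imread(f"pics/{c}0.png") for c in("scene","top")]); cv2.imwrite("pics/both0.png",cv2.resize(i,(800,300),interpolation=cv2.INTER_AREA))
E
```

```text
scene {'fovy': 45.418083831971366, 'cx': 253.7515081052612, 'cy': 193.2831544990891, 'position': array([1.4020418 , 0.45046968, 1.08261111]), 'rotation': array([0.46803643, 0.1958344 , 0.3406085 , 0.79156594]), 'shot': 2}
shaker 0.75 3315 [[0.447, -0.145, 0.009], [0.561, -0.017, 0.069], [0.698, 0.052, 0.105]]
clip 0.81 259 [[0.428, 0.271, 0.0], [0.473, 0.291, 0.006], [0.514, 0.308, 0.029]]
wing_top 0.67 86 [[0.525, -0.048, 0.084], [0.539, -0.04, 0.112], [0.552, -0.034, 0.13]]
microplate 0.93 1073 [[0.581, -0.125, 0.072], [0.633, -0.057, 0.085], [0.679, 0.004, 0.09]]
tube_rack 0.59 498 [[0.484, -0.301, 0.008], [0.533, -0.258, 0.031], [0.563, -0.217, 0.04]]
pipette 0.9 350 [[0.289, -0.447, 0.009], [0.397, -0.433, 0.023], [0.528, -0.419, 0.033]]
beaker 0.85 313 [[0.303, 0.317, 0.011], [0.343, 0.338, 0.051], [0.353, 0.359, 0.073]]
reagent 0.83 467 [[0.669, -0.314, 0.007], [0.696, -0.288, 0.064], [0.711, -0.272, 0.113]]
tip_box 0.78 1966 [[0.623, 0.275, 0.001], [0.704, 0.323, 0.075], [0.745, 0.364, 0.08]]
top {'fovy': 54.549600069455465, 'cx': 255.01767415373203, 'cy': 189.01221166790646,
[... 235 characters left out ...]
ip 0.69 298 [[0.438, 0.268, -0.001], [0.474, 0.288, 0.005], [0.509, 0.307, 0.028]]
wing_top 0.74 397 [[0.302, 0.313, -0.0], [0.325, 0.348, 0.04], [0.348, 0.363, 0.072]]
microplate 0.94 1434 [[0.576, -0.124, 0.071], [0.622, -0.062, 0.084], [0.671, 0.002, 0.088]]
tube_rack 0.91 826 [[0.474, -0.313, 0.001], [0.513, -0.265, 0.031], [0.553, -0.219, 0.038]]
pipette 0.69 728 [[0.282, -0.449, 0.011], [0.379, -0.434, 0.023], [0.509, -0.421, 0.03]]
beaker 0.94 390 [[0.302, 0.313, 0.0], [0.325, 0.346, 0.039], [0.347, 0.36, 0.071]]
reagent 0.81 438 [[0.653, -0.332, -0.0], [0.669, -0.293, 0.073], [0.717, -0.273, 0.112]]
tip_box 0.83 1676 [[0.619, 0.274, 0.006], [0.671, 0.31, 0.075], [0.736, 0.36, 0.079]]
```

View pics/both0.png

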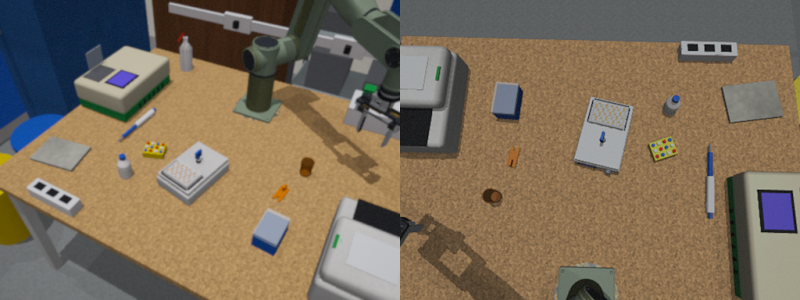

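```bash
python3 - <<'E'
from h import *
for c in ["scene","top"]:
    d=np.load(c+"0.npz"); W=d["W"]; f=d["f"].astype(int)
    hsv=cv2.cvtColor(d["f"],cv2.COLOR_BGR2HSV)
    near=lambda x,y,r:(np.hypot(W[...,0]-x,W[...,1]-y)<r)&(d["z"]>0)
    dk=near(.55,-.045,.2)&(abs(W[...,2]-.07)<.004)
    r=cv2.minAreaRect(W[dk][:,:2].astype(np.float32)*1000); print(c,"deck",r)
    og=near(.474,.289,.06)&(hsv[...,1]>150)&(hsv[...,0]<16)&(hsv[...,2]>120)
    lo=W[og&(W[...,2]<.013)]; hi=W[og&(W[...,2]>.02)]
    print("clip",len(lo),cv2.minAreaRect(W[og&(W[...,2]<.013)][:,:2].astype(np.float32)*1000),"tab",len(hi),hi.mean(0).round(4),"all low",lo.mean(0).round(4))
    bl=near(.54,-.04,.05)&(hsv[...,0]>95)&(hsv[...,0]<130)&(hsv[...,1]>120)&(W[...,2]>.08)
    b=W[bl]; print("wing",len(b),b.mean(0).round(4),b[b[:,2]>.118].mean(0).round(4),b.min(0).round(3),b.max(0).round(3))
E
```

```text
scene deck ((563.033935546875, -47.729881286621094), (164.47140502929688, 245.86663818359375), 77.98035430908203)
clip 25 ((474.2415771484375, 289.9959411621094), (34.3945426940918, 87.59391021728516), 81.1899642944336) tab 4 [0.4646 0.2939 0.0236] all low [0.4762 0.2966 0.0043]
wing 49 [ 0.5393 -0.039   0.1175] [ 0.5386 -0.0393  0.1252] [ 0.525 -0.045  0.099] [ 0.553 -0.035  0.13 ]
top deck ((560.87451171875, -48.95701599121094), (160.1880340576172, 240.93017578125), 77.72067260742188)
clip 214 ((476.8431396484375, 290.769775390625), (36.330020904541016, 77.12727355957031), 81.00521087646484) tab 16 [0.4495 0.2945 0.0259] all low [0.4762 0.2895 0.0044]
wing 44 [ 0.5284 -0.0415  0.1232] [ 0.5296 -0.0417  0.1258] [ 0.515 -0.047  0.084] [ 0.545 -0.034  0.13 ]
```

Careful with the scale: shifts go in shares of 100 cm and turns go in shares of 60 degrees. That gives: -29 cm / 100 = -0.29, -11.3 cm / 100 = -0.113, -16.5 degrees / 60 = -0.275.

>>> play_rows --pt "0.6 -0.29 -0.113 0.02 -0.275" --pt "0.6 -0.29 -0.113 0.02 -0.275" --pt "0.6 -0.29 -0.113 0.02 -0.275" --pt "0.6 -0.29 -0.113 0.02 -0.275" --pt "0.6 -0.29 -0.113 0.02 -0.275" --pt "0.6 -0.29 -0.113 0.02 -0.275" --pt "0.6 -0.29 -0.113 0.02 -0.275" --pt "0.6 -0.29 -0.113 0.02 -0.275" --pt "0.6 -0.29 -0.113 0.02 -0.275" --pt "0.6 -0.29 -0.113 0.02 -0.275"

```text
t: 1.88
tool_pos: [0.4611, 0.2916, 0.2023]
ee_rot: [-0.0, 0.08, 0.997, 0.0]
wrist_force: [0.6, 0.4, -0.6]
gripper_width: 0.056
finger_force: 0.0
```

```bash
cat >> h.py <<'E'
def goto(x,y,z,yaw=None):
    """tool-frame delta cm,deg to reach world pos with tool-y direction angle yaw deg"""
    o=ctrl.get_obs(); q=np.array(o["ee_rot"]); M=R.from_quat(q[[1,2,3,0]]).as_matrix()
    a=np.degrees(np.arctan2(M[1,1],M[0,1])); d=M.T@(np.array([x,y,z])-o["tool_pos"])*100
    t=0 if yaw is None else -((yaw-a+180)%360-180)
    print("delta",d.round(2),"turn",round(t,2),"yaw now",a.round(2),"pos",o["tool_pos"].round(4),"j6",o["joint_pos"][5].round(3),"F",o["wrist_force"].round(2),"t",round(o["t"],2))
E
python3 - <<'E'
from h import *
p=snapshot("wrist"); W=cloud(p); print({k:v for k,v in p.items() if k not in("frame","range_z")})
cv2.imwrite("pics/w1.png",p["frame"]); np.savez("w1.npz",W=W,f=p["frame"],z=p["range_z"])
hsv=cv2.cvtColor(p["frame"],cv2.COLOR_BGR2HSV)
og=(np.hypot(W[...,0]-.474,W[...,1]-.289)<.06)&(hsv[...,1]>130)&(hsv[...,0]<20)&(hsv[...,2]>100)&(p["range_z"]>0)
m,s=mask(p,"clip"); print("trace",s)
for nm,k in(("col",og),("trace",m&(p["range_z"]>0))):
    lo=W[k&(W[...,2]>.002)&(W[...,2]<.01)]; hi=W[k&(W[...,2]>.024)]
    print(nm,len(lo),cv2.minAreaRect(lo[:,:2].astype(np.float32)*1000),np.percentile(lo[:,2],50),"tab",len(hi),cv2.minAreaRect(hi[:,:2].astype(np.float32)*1000) if len(hi)>3 else 0)
goto(.4496,.2945,.1,81)
E
```

```text
{'fovy': 63.731668740294076, 'cx': 249.72705905733523, 'cy': 188.2694890128776, 'position': array([0.37925364, 0.30575492, 0.36494654]), 'rotation': array([ 0.75306102, -0.1102222 , -0.09357592,  0.64186737]), 'shot': 4}
trace 0.67
col 1522 ((471.625244140625, 287.1885986328125), (110.65885162353516, 110.7061767578125), 59.25296401977539) 0.005426929603731201 tab 267 ((449.1596374511719, 293.9066467285156), (59.799842834472656, 40.804595947265625), 79.3614730834961)
trace 1408 ((478.70404052734375, 290.2489929199219), (34.86838150024414, 78.31991577148438), 80.41304779052734) 0.005497017289878919 tab 188 ((452.6370849609375, 295.2611999511719), (9.048738479614258, 23.234962463378906), 80.83399963378906)
delta [ 1.02 -0.04 10.24] turn 0.08 yaw now 81.08 pos [0.4598 0.2932 0.2024] j6 -1.007 F [-0.57  0.12 -0.81] t 1.98
```

View pics/w1.png

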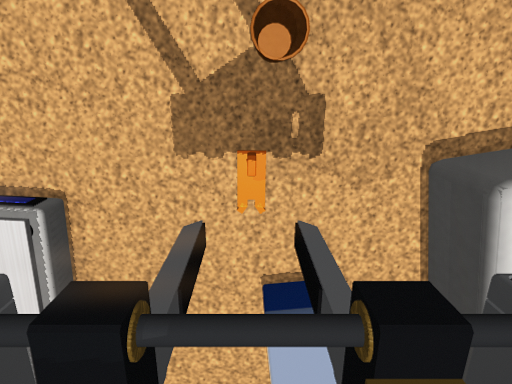

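In the tool's units: 14 cm / 100 = 0.14, 7 cm / 100 = 0.07, 0.3 degrees / 60 = 0.005.

>>> play_rows --pt "0.4 0.008 0.001 0.07 0.005" --pt "0.4 0.008 0.001 0.14 0.005" --pt "0.4 0.008 0.001 0.14 0.005" --pt "0.4 0.008 0.001 0.14 0.005" --pt "0.4 0.008 0.001 0.14 0.005" --pt "0.4 0.008 0.001 0.14 0.005" --pt "0.4 0.008 0.001 0.14 0.005" --pt "0.4 0.008 0.001 0.14 0.005"

```text
t: 2.65
tool_pos: [0.4544, 0.2964, 0.0651]
ee_rot: [0.002, 0.08, 0.997, 0.001]
wrist_force: [0.3, -0.5, 0.8]
gripper_width: 0.0377
finger_force: 0.0
```

```bash
python3 - <<'E'
from h import *
p=snapshot("wrist"); W=cloud(p)
m,s=mask(p,"clip"); print("trace",s)
k=m&(p["range_z"]>0)
lo=W[k&(W[...,2]>.002)&(W[...,2]<.01)]; hi=W[k&(W[...,2]>.024)]
print(len(lo),cv2.minAreaRect(lo[:,:2].astype(np.float32)*1000),"tab",len(hi),cv2.minAreaRect(hi[:,:2].astype(np.float32)*1000),np.median(hi[:,2]))
cv2.imwrite("pics/w2.png",p["frame"])
goto(.452,.295,.024,80.7)
snapshot("wrist");goto(.452,.295,.024,80.7)
E
```

```text
trace 0.6
3083 ((478.28729248046875, 291.02301025390625), (34.854522705078125, 78.55992889404297), 80.00810241699219) tab 458 ((452.72222900390625, 295.3694152832031), (9.206639289855957, 24.17967987060547), 80.95838165283203) 0.027269250204656426
delta [ 0.21 -0.14  4.07] turn 0.1 yaw now 80.8 pos [0.4542 0.2959 0.0647] j6 -0.992 F [-0.34 -0.32  0.13] t 2.75
delta [ 0.19 -0.11  4.04] turn 0.08 yaw now 80.78 pos [0.4539 0.2957 0.0644] j6 -0.992 F [ 0.65  0.84 -0.19] t 2.8
```

View pics/w2.png

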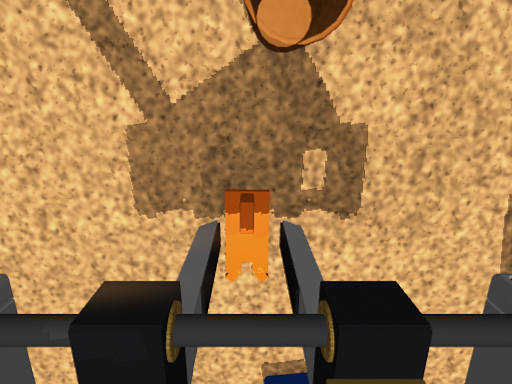

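In the tool's units: 3.7 cm / 100 = 0.037, 2 cm / 100 = 0.02.

>>> play_rows --pt "0.4 0.001 -0.001 0.02 0" --pt "0.4 0.001 -0.001 0.037 0" --pt "0.4 0.001 -0.001 0.037 0" --pt "0.4 0.001 -0.001 0.037 0" --pt "0.4 0.001 -0.001 0.037 0" --pt "0.4 0.001 -0.001 0.037 0" --pt "0.4 0.001 -0.001 0.037 0" --pt "0.4 0.001 -0.001 0.037 0"

```text
t: 3.47
tool_pos: [0.4521, 0.2945, 0.0264]
ee_rot: [0.001, 0.08, 0.997, 0.0]
wrist_force: [-0.4, 0.1, 0.1]
gripper_width: 0.0377
finger_force: 0.0
```

In the tool's units: 0.1 cm / 100 = 0.001.

>>> play_rows --pt "0.0 0 0 0.001 0" --pt "0.0 0 0 0.001 0" --pt "0.0 0 0 0.001 0" --pt "0.0 0 0 0.001 0" --pt "0.0 0 0 0.001 0" --pt "0.0 0 0 0.001 0" --pt "0.0 0 0 0.001 0" --pt "0.0 0 0 0.001 0" --grip_force 30

```text
t: 4.13
tool_pos: [0.4514, 0.2941, 0.0244]
ee_rot: [-0.0, 0.08, 0.997, -0.0]
wrist_force: [-0.3, 0.2, 0.2]
gripper_width: 0.0098
finger_force: 30.0
```

```bash
python3 - <<'E'
from h import *
goto(.45,.29,.16,80.7)
E
```

```text
delta [  0.07  -0.43 -13.56] turn 0.07 yaw now 80.77 pos [0.4514 0.2941 0.0244] j6 -0.993 F [-0.3   0.22  0.24] t 4.13
```

In the tool's units: -13.5 cm / 100 = -0.135, -12 cm / 100 = -0.12.

>>> play_rows --pt "0 0 0 -0.04 0" --pt "0 0 0 -0.08 0" --pt "0 0 0 -0.12 0" --pt "0 0 0 -0.135 0" --pt "0 0 0 -0.135 0" --pt "0 0 0 -0.135 0"

```text
t: 4.63
tool_pos: [0.4517, 0.2943, 0.16]
ee_rot: [0.001, 0.08, 0.997, 0.0]
wrist_force: [0.1, 0.3, -0.8]
gripper_width: 0.0095
finger_force: 30.0
```

```bash
python3 - <<'E'
from h import *
goto(.4255,-.0187,.16,77.8)
E
```

```text
delta [-2.430e+00 -3.132e+01 -3.000e-02] turn 2.97 yaw now 80.77 pos [0.4517 0.2943 0.16  ] j6 -0.993 F [ 0.06  0.27 -0.81] t 4.63
```

In the tool's units: -31.3 cm / 100 = -0.313, -29.5 cm / 100 = -0.295, 3 degrees / 60 = 0.05.

>>> play_rows --pt "0 -0.003 -0.03 0 0.0083" --pt "0 -0.006 -0.065 0 0.0167" --pt "0 -0.009 -0.1 0 0.025" --pt "0 -0.012 -0.14 0 0.0333" --pt "0 -0.015 -0.18 0 0.0417" --pt "0 -0.018 -0.22 0 0.05" --pt "0 -0.021 -0.26 0 0.05" --pt "0 -0.024 -0.295 0 0.05" --pt "0 -0.024 -0.313 0 0.05" --pt "0 -0.024 -0.313 0 0.05"

```text
t: 5.47
tool_pos: [0.4224, -0.0213, 0.1566]
ee_rot: [-0.003, 0.109, 0.994, -0.0]
wrist_force: [0.0, 1.3, -0.5]
gripper_width: 0.0096
finger_force: 30.0
```

>>> play_rows --pt "0 0 0 0 0" --pt "0 0 0 0 0" --pt "0 0 0 0 0"

```text
t: 5.72
tool_pos: [0.4242, -0.0174, 0.1583]
ee_rot: [-0.001, 0.106, 0.994, 0.0]
wrist_force: [-0.5, 1.1, 0.2]
gripper_width: 0.0095
finger_force: 30.0
```

```bash
cat > look.py <<'E'
from h import *
import sys
p=snapshot("wrist"); W=cloud(p); z=p["range_z"]; n=sys.argv[1]
cv2.imwrite(f"pics/{n}.png",p["frame"]); np.savez(n+".npz",W=W,f=p["frame"],z=z)
hsv=cv2.cvtColor(p["frame"],cv2.COLOR_BGR2HSV)
rect=lambda P:[np.round(v,1).tolist() for v in cv2.minAreaRect(P[:,:2].astype(np.float32)*1000)] if len(P)>3 else None
near=(np.hypot(W[...,0]-.533,W[...,1]+.042)<.035)&(z>0)
bl=near&(hsv[...,0]>95)&(hsv[...,0]<130)&(hsv[...,1]>100)
t=W[bl&(W[...,2]>.121)]; print("wingtop",len(t),rect(t),t.mean(0).round(4) if len(t) else 0)
b=W[bl]; print("wing all",len(b),b.min(0).round(3) if len(b) else 0,b.max(0).round(3) if len(b) else 0)
dk=(np.hypot(W[...,0]-.56,W[...,1]+.045)<.2)&(z>0)&(abs(W[...,2]-.07)<.003)&(hsv[...,1]<60); print("deck",dk.sum(),rect(W[dk]),np.median(W[dk][:,2]) if dk.any() else 0)
m,s=mask(p,"clip")
if m is not None:
    c=W[m&(z>0)]; h=np.median(c[:,2]); c2=c[abs(c[:,2]-h)<.006]; print("clip",s,len(c2),rect(c2),"z",h)
goto(.4255,-.0187,.16,77.8)
E
python3 look.py w3
```

```text
wingtop 298 [[537.2, -41.3], [9.5, 24.4], 78.2] [ 0.5369 -0.0409  0.1263]
wing all 323 [ 0.524 -0.049  0.07 ] [ 0.549 -0.032  0.129]
deck 6751 [[516.6, -36.6], [160.0, 143.9], 77.7] 0.07046681671909966
clip 0.97 1234 [[447.8, -21.6], [33.8, 72.3], 78.0] z 0.14001388631588307
delta [-0.11 -0.1  -0.11] turn 0.09 yaw now 77.89 pos [ 0.4247 -0.0175  0.1589] j6 -1.605 F [-1.27 -0.44  0.22] t 5.82
```

View pics/w3.png

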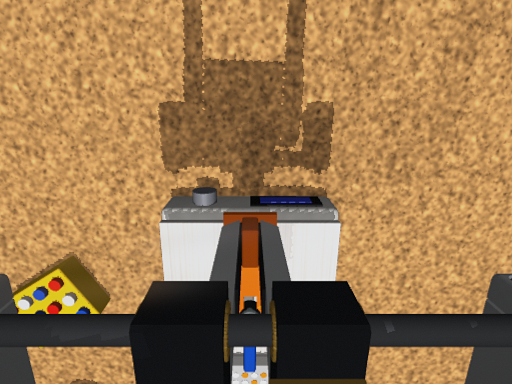

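In the tool's units: 6.1 cm / 100 = 0.061, 5.5 cm / 100 = 0.055.

>>> play_rows --pt "0 0 0 0.03 0" --pt "0 0 0 0.055 0" --pt "0 0 0 0.061 0" --pt "0 0 0 0.061 0" --pt "0 0 0 0.061 0" --pt "0 0 0 0.061 0" --pt "0 0 0 0.061 0" --pt "0 0 0 0.061 0"

```text
t: 6.48
tool_pos: [0.426, -0.0189, 0.0998]
ee_rot: [0.001, 0.106, 0.994, -0.0]
wrist_force: [-0.1, 0.4, -0.5]
gripper_width: 0.0094
finger_force: 30.0
```

```bash
python3 look.py w4
```

```text
wingtop 0 None 0
wing all 219 [ 0.518 -0.041  0.07 ] [ 0.535 -0.03   0.108]
deck 5934 [[504.3, -33.9], [159.7, 119.2], 77.7] 0.0704298074795578
clip 0.81 1194 [[449.7, -22.9], [33.7, 72.0], 78.4] z 0.08142779438019715
delta [ 0.    0.01 -6.07] turn -0.03 yaw now 77.77 pos [ 0.4256 -0.0189  0.0993] j6 -1.605 F [-0.01  0.62 -0.59] t 6.58
```

In the tool's units: 0.4 cm / 100 = 0.004, 0.08 cm / 100 = 0.0008.

>>> play_rows --pt "0 0 0.0008 0.002 0" --pt "0 0 0.0008 0.004 0" --pt "0 0 0.0008 0.004 0" --pt "0 0 0.0008 0.004 0" --pt "0 0 0.0008 0.004 0" --pt "0 0 0.0008 0.004 0" --pt "0 0 0.0008 0.004 0" --pt "0 0 0.0008 0.004 0"

```text
t: 7.25
tool_pos: [0.425, -0.0179, 0.0944]
ee_rot: [-0.0, 0.106, 0.994, -0.0]
wrist_force: [-0.2, 0.2, 0.6]
gripper_width: 0.0095
finger_force: 30.0
```

```bash
python3 look.py w5
```

```text
wingtop 0 None 0
wing all 92 [ 0.517 -0.047  0.07 ] [ 0.527 -0.033  0.102]
deck 5485 [[500.0, -33.0], [159.9, 110.8], 77.6] 0.07042361320975055
clip 0.58 1032 [[447.2, -22.5], [32.4, 69.6], 76.9] z 0.0762300146897118
delta [-0.07 -0.07 -6.56] turn -0.03 yaw now 77.77 pos [ 0.425  -0.0179  0.0944] j6 -1.603 F [0.44 0.7  1.35] t 7.35
```

In the tool's units: -4.2 cm / 100 = -0.042, -4 cm / 100 = -0.04.

>>> play_rows --pt "0 -0.008 0 0 0" --pt "0 -0.016 0 0 0" --pt "0 -0.024 0 0 0" --pt "0 -0.03 0 0 0" --pt "0 -0.035 0 0 0" --pt "0 -0.04 0 0 0" --pt "0 -0.042 0 0 0" --pt "0 -0.042 0 0 0" --pt "0 -0.042 0 0 0" --pt "0 -0.042 0 0 0"

```text
t: 8.18
tool_pos: [0.4659, -0.0267, 0.0944]
ee_rot: [-0.0, 0.106, 0.994, 0.0]
wrist_force: [-0.7, 0.2, -0.7]
gripper_width: 0.0098
finger_force: 30.0
```

```bash
python3 look.py w6
```

```text
wingtop 453 [[525.1, -38.6], [9.3, 14.5], 77.3] [ 0.5235 -0.0381  0.1254]
wing all 644 [ 0.517 -0.046  0.07 ] [ 0.533 -0.033  0.128]
deck 16385 [[516.8, -36.6], [160.1, 144.5], 77.6] 0.07041790250342522
clip 0.85 1235 [[491.2, -31.4], [33.8, 75.6], 77.8] z 0.07600132724479328
delta [ 4.11 -0.07 -6.56] turn -0.02 yaw now 77.78 pos [ 0.4658 -0.0267  0.0944] j6 -1.6 F [-0.1  -0.35 -0.34] t 8.28
```

View pics/w6.png

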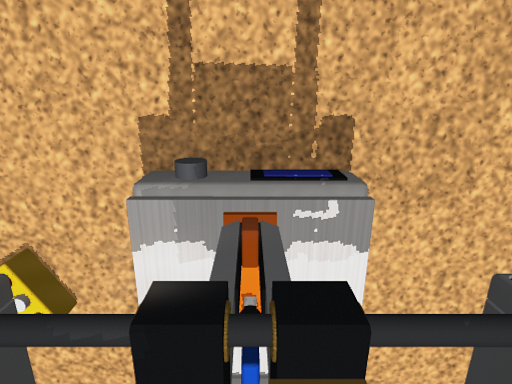

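>>> play_rows --pt "0 -0.004 0.0003 0 0" --pt "0 -0.008 0.0003 0 0" --pt "0 -0.012 0.0003 0 0" --pt "0 -0.016 0.0003 0 0" --pt "0 -0.017 0.0003 0 0" --pt "0 -0.017 0.0003 0 0" --pt "0 -0.017 0.0003 0 0" --pt "0 -0.017 0.0003 0 0"

```text
t: 8.95
tool_pos: [0.4827, -0.0301, 0.0944]
ee_rot: [-0.0, 0.107, 0.994, 0.0]
wrist_force: [-0.6, -1.0, -1.3]
gripper_width: 0.0098
finger_force: 30.0
```

In the tool's units: -0.1 cm / 100 = -0.001, -0.05 cm / 100 = -0.0005.

>>> play_rows --pt "0 -0.0005 0 0 0" --pt "0 -0.001 0 0 0" --pt "0 -0.001 0 0 0" --pt "0 -0.001 0 0 0"

```text
t: 9.28
tool_pos: [0.4837, -0.0303, 0.0944]
ee_rot: [-0.0, 0.107, 0.994, 0.0]
wrist_force: [0.0, -0.4, -0.6]
gripper_width: 0.0099
finger_force: 30.0
```

In the tool's units: -0.1 cm / 100 = -0.001, -0.05 cm / 100 = -0.0005.

>>> play_rows --pt "0 -0.0005 0 0 0" --pt "0 -0.001 0 0 0" --pt "0 -0.001 0 0 0" --pt "0 -0.001 0 0 0"

```text
t: 9.62
tool_pos: [0.4844, -0.0304, 0.0944]
ee_rot: [-0.0, 0.106, 0.994, 0.0]
wrist_force: [-1.9, 0.4, 0.8]
gripper_width: 0.0099
finger_force: 30.0
```

In the tool's units: -0.08 cm / 100 = -0.0008, -0.05 cm / 100 = -0.0005.

>>> play_rows --pt "0 -0.0005 0 0.0005 0" --pt "0 -0.0008 0 0.0008 0" --pt "0 -0.0008 0 0.0008 0" --pt "0 -0.0008 0 0.0008 0"

```text
t: 9.95
tool_pos: [0.4846, -0.0305, 0.0936]
ee_rot: [-0.001, 0.106, 0.994, 0.0]
wrist_force: [-5.8, 1.1, 4.9]
gripper_width: 0.0099
finger_force: 30.0
```

In the tool's units: -0.08 cm / 100 = -0.0008, -0.05 cm / 100 = -0.0005.

>>> play_rows --pt "0 -0.0005 0 0 0" --pt "0 -0.0008 0 0 0" --pt "0 -0.0008 0 0 0" --pt "0 -0.0008 0 0 0"

```text
t: 10.28
tool_pos: [0.4847, -0.0305, 0.0934]
ee_rot: [-0.002, 0.106, 0.994, 0.0]
wrist_force: [-6.4, 0.6, 4.7]
gripper_width: 0.0097
finger_force: 30.0
```

In the tool's units: -0.06 cm / 100 = -0.0006, -0.04 cm / 100 = -0.0004.

>>> play_rows --pt "0 0.0004 0 -0.0004 0" --pt "0 0.0006 0 -0.0006 0" --pt "0 0.0006 0 -0.0006 0" --pt "0.1 0.0006 0 -0.0006 0" --pt "0.25 0.0006 0 -0.0006 0" --pt "0.3 0.0006 0 -0.0006 0" --pt "0.3 0.0006 0 -0.0006 0" --pt "0.3 0.0006 0 -0.0006 0"

```text
t: 10.95
tool_pos: [0.4865, -0.031, 0.0945]
ee_rot: [0.001, 0.107, 0.994, -0.0]
wrist_force: [-0.1, 0.7, -0.4]
gripper_width: 0.0276
finger_force: 0.0
```

In the tool's units: -10 cm / 100 = -0.1, -7 cm / 100 = -0.07.

>>> play_rows --pt "0.3 0 0 -0.015 0" --pt "0.3 0 0 -0.035 0" --pt "0.3 0.01 0 -0.07 0" --pt "0.3 0.02 0 -0.1 0" --pt "0.3 0.02 0 -0.1 0" --pt "0.3 0.02 0 -0.1 0" --pt "0.3 0.02 0 -0.1 0"

```text
t: 11.53
tool_pos: [0.4662, -0.0265, 0.1939]
ee_rot: [0.0, 0.107, 0.994, -0.0]
wrist_force: [-0.3, 0.7, -0.6]
gripper_width: 0.0281
finger_force: 0.0
```

```bash
python3 look.py w7
```

```text
wingtop 375 [[533.9, -40.5], [9.6, 31.6], 78.0] [ 0.5327 -0.0399  0.126 ]
wing all 516 [ 0.518 -0.048  0.082] [ 0.55  -0.033  0.128]
deck 13028 [[516.7, -36.7], [159.7, 143.8], 77.7] 0.07047259094000233
clip 0.83 1923 [[510.9, -36.1], [35.2, 78.0], 77.9] z 0.0756203625195096
delta [ 4.05 -0.1   3.28] turn -0.03 yaw now 77.77 pos [ 0.4653 -0.0263  0.1927] j6 -1.6 F [0.36 0.46 0.17] t 11.63
```

View pics/w7.png

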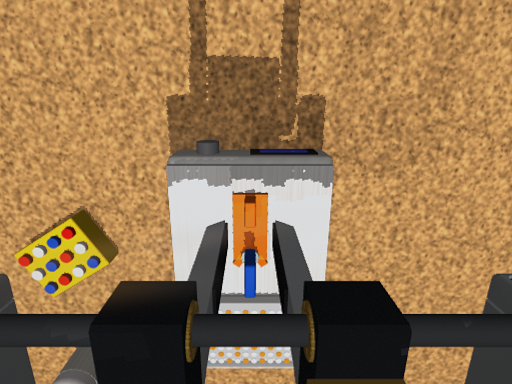

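```bash
python3 - <<'E'
from h import *
goto(.5334,-.0413,.113,77.7)
E
```

```text
delta [-6.99 -0.02  7.95] turn 0.07 yaw now 77.77 pos [ 0.4653 -0.0263  0.1927] j6 -1.6 F [0.36 0.46 0.17] t 11.63
```

>>> play_rows --pt "0.3 -0.03 0 0 0" --pt "0.3 -0.06 0 0.01 0" --pt "0.3 -0.07 0 0.025 0" --pt "0.3 -0.07 0 0.03 0" --pt "0.3 -0.07 0 0.03 0" --pt "0.3 -0.07 0 0.03 0" --pt "0.3 -0.07 0 0.03 0" --pt "0.3 -0.07 0 0.03 0"

```text
t: 12.3
tool_pos: [0.5343, -0.0412, 0.1648]
ee_rot: [0.0, 0.106, 0.994, -0.0]
wrist_force: [-0.4, 0.4, 0.1]
gripper_width: 0.028
finger_force: 0.0
```

```bash
python3 - <<'E'
from h import *
goto(.5334,-.0413,.113,77.7)
E
```

```text
delta [ 0.09 -0.03  5.18] turn 0.08 yaw now 77.78 pos [ 0.5343 -0.0412  0.1648] j6 -1.596 F [-0.36  0.45  0.06] t 12.3
```

In the tool's units: 5.1 cm / 100 = 0.051, 4 cm / 100 = 0.04.

>>> play_rows --pt "0.3 0.001 0 0.02 0" --pt "0.3 0.001 0 0.04 0" --pt "0.3 0.001 0 0.051 0" --pt "0.3 0.001 0 0.051 0" --pt "0.3 0.001 0 0.051 0" --pt "0.3 0.001 0 0.051 0" --pt "0.3 0.001 0 0.051 0" --pt "0.3 0.001 0 0.051 0"

```text
t: 12.97
tool_pos: [0.5346, -0.0413, 0.1145]
ee_rot: [0.001, 0.106, 0.994, -0.0]
wrist_force: [-0.6, 0.5, 0.1]
gripper_width: 0.0279
finger_force: 0.0
```

>>> play_rows --pt "0.2 0 0 0 0" --pt "0.15 0 0 0 0" --pt "0.1 0 0 0 0" --pt "0 0 0 0 0" --pt "0 0 0 0 0" --pt "0 0 0 0 0" --pt "0 0 0 0 0" --pt "0 0 0 0 0" --grip_force 15

```text
t: 13.63
tool_pos: [0.5337, -0.0412, 0.1134]
ee_rot: [0.0, 0.106, 0.994, -0.0]
wrist_force: [-0.0, -0.9, 1.2]
gripper_width: 0.0103
finger_force: 15.0
```

```bash
python3 - <<'E'
from h import *
for i in range(4):
    snapshot("wrist"); goto(.5334,-.0413,.113,77.7)
p=snapshot("wrist"); cv2.imwrite("pics/w8.png",p["frame"])
E
```

```text
delta [ 0.03 -0.02  0.04] turn 0.07 yaw now 77.77 pos [ 0.5337 -0.0412  0.1134] j6 -1.596 F [ 0.24 -0.79  1.76] t 13.68
delta [ 0.03 -0.02  0.04] turn 0.07 yaw now 77.77 pos [ 0.5337 -0.0412  0.1134] j6 -1.596 F [-0.04 -0.56  1.6 ] t 13.73
delta [ 0.03 -0.02  0.04] turn 0.07 yaw now 77.77 pos [ 0.5337 -0.0412  0.1134] j6 -1.596 F [-0.14 -0.07  2.66] t 13.78
delta [ 0.03 -0.02  0.03] turn 0.07 yaw now 77.77 pos [ 0.5337 -0.0412  0.1133] j6 -1.596 F [0.16 0.22 2.21] t 13.83
```

In the tool's units: 0.15 cm / 100 = 0.0015, 0.1 cm / 100 = 0.001.

>>> play_rows --pt "0 0 0 0 0" --pt "0 0 0 0.0005 0" --pt "0 0 0 0.001 0" --pt "0 0 0 0.0015 0" --pt "0 0 0 0.0015 0" --pt "0 0 0 0.0015 0" --grip_force 50

```text
t: 14.38
tool_pos: [0.5338, -0.0412, 0.1124]
ee_rot: [0.0, 0.106, 0.994, -0.0]
wrist_force: [-1.1, -0.2, 6.0]
gripper_width: 0.0096
finger_force: 50.0
```

In the tool's units: 0.1 cm / 100 = 0.001, 0.06 cm / 100 = 0.0006.

>>> play_rows --pt "0 0 0 0.0003 0" --pt "0 0 0 0.0006 0" --pt "0 0 0 0.001 0" --pt "0 0 0 0.001 0" --pt "0 0 0 0.001 0"

```text
t: 14.8
tool_pos: [0.5338, -0.0412, 0.1118]
ee_rot: [0.0, 0.106, 0.994, -0.0]
wrist_force: [-2.9, -0.3, 8.7]
gripper_width: 0.0096
finger_force: 50.0
```

In the tool's units: 0.08 cm / 100 = 0.0008, 0.04 cm / 100 = 0.0004.

>>> play_rows --pt "0 0 0 0.0004 0" --pt "0 0 0 0.0008 0" --pt "0 0 0 0.0008 0" --pt "0 0 0 0.0008 0" --pt "0 0 0 0.0008 0"

```text
t: 15.22
tool_pos: [0.5338, -0.0412, 0.1113]
ee_rot: [0.0, 0.106, 0.994, -0.0]
wrist_force: [-3.6, -0.8, 9.4]
gripper_width: 0.0093
finger_force: 50.0
```

>>> play_rows --pt "0 0 0 0 0" --pt "0 0 0 0 0" --pt "0 0 0 0 0"

```text
t: 15.47
tool_pos: [0.5338, -0.0412, 0.1113]
ee_rot: [0.0, 0.106, 0.994, -0.0]
wrist_force: [-2.5, -0.2, 10.0]
gripper_width: 0.0095
finger_force: 50.0
```

In the tool's units: 0.1 cm / 100 = 0.001, 0.06 cm / 100 = 0.0006, 20 degrees / 60 = 0.3333.

>>> play_rows --pt "0 0 0 0.0005 0" --pt "0 0 0 0.0006 0.05" --pt "0 0 0 0.0007 0.1" --pt "0 0 0 0.0008 0.15" --pt "0 0 0 0.0009 0.2" --pt "0 0 0 0.001 0.2667" --pt "0 0 0 0.001 0.3333"

```text
t: 16.05
tool_pos: [0.5338, -0.0412, 0.1106]
ee_rot: [0.0, 0.279, 0.96, -0.0]
wrist_force: [-3.9, 0.8, 10.5]
gripper_width: 0.0094
finger_force: 50.0
```

In the tool's units: 0.04 cm / 100 = 0.0004, 0.03 cm / 100 = 0.0003, 20 degrees / 60 = 0.3333.

>>> play_rows --pt "0 0 0 0.0001 0.0667" --pt "0 0 0 0.0002 0.1333" --pt "0 0 0 0.0003 0.2" --pt "0 0 0 0.0004 0.2667" --pt "0 0 0 0.0004 0.3333"

```text
t: 16.47
tool_pos: [0.5338, -0.0412, 0.1102]
ee_rot: [0.0, 0.441, 0.897, -0.0]
wrist_force: [-3.1, -0.0, 11.4]
gripper_width: 0.0094
finger_force: 50.0
```

```bash
python3 - <<'E'
from h import *
goto(.5334,-.0413,.113,77.7)
p=snapshot("wrist"); print(ctrl.get_obs()["wrist_torque"])
E
```

```text
delta [ 0.02 -0.04 -0.28] turn -40.09 yaw now 37.61 pos [ 0.5338 -0.0412  0.1102] j6 -0.895 F [-3.13 -0.   11.36] t 16.47
[-0.01811083  0.84859847 -0.0404072 ]
```

In the tool's units: 0.09 cm / 100 = 0.0009, 0.08 cm / 100 = 0.0008, 40 degrees / 60 = 0.6667.

>>> play_rows --pt "0 0 0 0.0002 0.0667" --pt "0 0 0 0.0003 0.1333" --pt "0 0 0 0.0004 0.2" --pt "0 0 0 0.0005 0.2667" --pt "0 0 0 0.0005 0.3333" --pt "0 0 0 0.0006 0.4" --pt "0 0 0 0.0007 0.4667" --pt "0 0 0 0.0008 0.5333" --pt "0 0 0 0.0008 0.6" --pt "0 0 0 0.0009 0.6667"

```text
t: 17.35
tool_pos: [0.5338, -0.0412, 0.1093]
ee_rot: [0.0, 0.722, 0.692, -0.0]
wrist_force: [-4.0, -0.9, 10.6]
gripper_width: 0.0098
finger_force: 50.0
```

In the tool's units: 0.08 cm / 100 = 0.0008, 0.07 cm / 100 = 0.0007, 40 degrees / 60 = 0.6667.

>>> play_rows --pt "0 0 0 0.0001 0.0667" --pt "0 0 0 0.0002 0.1333" --pt "0 0 0 0.0003 0.2" --pt "0 0 0 0.0004 0.2667" --pt "0 0 0 0.0005 0.3333" --pt "0 0 0 0.0005 0.4" --pt "0 0 0 0.0006 0.4667" --pt "0 0 0 0.0007 0.5333" --pt "0 0 0 0.0008 0.6" --pt "0 0 0 0.0008 0.6667"

```text
t: 18.18
tool_pos: [0.5338, -0.0412, 0.1084]
ee_rot: [0.0, 0.915, 0.404, 0.0]
wrist_force: [-2.4, -0.4, 10.3]
gripper_width: 0.0095
finger_force: 50.0
```

```bash
python3 - <<'E'
from h import *
goto(.5334,-.0413,.113,77.7)
p=snapshot("scene"); W=cloud(p); m,s=mask(p,"wing_top")
dk=(np.hypot(W[...,0]-.5,W[...,1]+.06)<.03)&(abs(W[...,2]-.067)<.006); print(np.median(W[dk][:,2]),dk.sum())
i=p["frame"]; cv2.imwrite("pics/s9.png",cv2.resize(i[160:290,180:320],None,fx=4,fy=4))
E
```

```text
delta [-0.04 -0.03 -0.46] turn -120.09 yaw now -42.39 pos [ 0.5338 -0.0412  0.1084] j6 0.502 F [-2.45 -0.44 10.26] t 18.18
0.0698759123187086 34
```

View pics/s9.png

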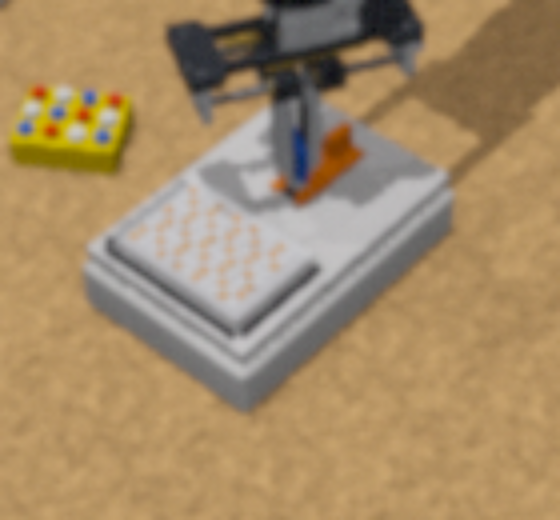

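In the tool's units: 0.09 cm / 100 = 0.0009, 0.08 cm / 100 = 0.0008, 36 degrees / 60 = 0.6.

>>> play_rows --pt "0 0 0 0.0002 0.0667" --pt "0 0 0 0.0003 0.1333" --pt "0 0 0 0.0004 0.2" --pt "0 0 0 0.0005 0.2667" --pt "0 0 0 0.0006 0.3333" --pt "0 0 0 0.0007 0.4" --pt "0 0 0 0.0008 0.4667" --pt "0 0 0 0.0009 0.5333" --pt "0 0 0 0.0009 0.6" --pt "0 0 0 0.0009 0.6"

```text
t: 19.12
tool_pos: [0.5338, -0.0412, 0.1076]
ee_rot: [0.0, 0.995, 0.102, 0.0]
wrist_force: [-3.4, 0.1, 10.6]
gripper_width: 0.0097
finger_force: 50.0
```

```bash
python3 - <<'E'
from h import *
for i in range(4):
    p=snapshot("wrist"); goto(.5334,-.0413,.113,77.7)
E
```

```text
delta [-0.04 -0.   -0.55] turn -155.95 yaw now -78.25 pos [ 0.5338 -0.0412  0.1075] j6 1.127 F [-3.24  0.04 11.08] t 19.17
delta [-0.04 -0.   -0.55] turn -155.93 yaw now -78.23 pos [ 0.5338 -0.0413  0.1075] j6 1.127 F [-3.78 -0.02 10.83] t 19.22
delta [-0.04 -0.   -0.55] turn -155.93 yaw now -78.23 pos [ 0.5338 -0.0412  0.1075] j6 1.127 F [-4.1  -0.23 10.91] t 19.27
delta [-0.04 -0.   -0.55] turn -155.93 yaw now -78.23 pos [ 0.5338 -0.0412  0.1075] j6 1.127 F [-3.15 -0.43 10.82] t 19.32
```

In the tool's units: -0.3 cm / 100 = -0.003, -0.2 cm / 100 = -0.002.

>>> play_rows --pt "0 0 0 -0.001 0" --pt "0 0 0 -0.002 0" --pt "0 0 0 -0.003 0" --pt "0 0 0 -0.003 0" --pt "0 0 0 -0.003 0" --pt "0 0 0 -0.003 0"

```text
t: 19.82
tool_pos: [0.5338, -0.0412, 0.1091]
ee_rot: [0.0, 0.995, 0.103, 0.0]
wrist_force: [-0.8, -0.9, 5.3]
gripper_width: 0.0099
finger_force: 50.0
```

In the tool's units: -0.16 cm / 100 = -0.0016, -0.1 cm / 100 = -0.001.

>>> play_rows --pt "0 0 0 -0.001 0" --pt "0 0 0 -0.0016 0" --pt "0 0 0 -0.0016 0" --pt "0 0 0 -0.0016 0"

```text
t: 20.15
tool_pos: [0.5337, -0.0412, 0.11]
ee_rot: [0.0, 0.995, 0.103, 0.0]
wrist_force: [1.1, -1.9, -2.0]
gripper_width: 0.0096
finger_force: 50.0
```

>>> play_rows --pt "0 0 0 0 0" --pt "0.1 0 0 0 0" --pt "0.2 0 0 0 0" --pt "0.3 0 0 0 0" --pt "0.35 0 0 0 0" --pt "0.35 0 0 0 0" --grip_force 10

```text
t: 20.65
tool_pos: [0.5333, -0.0408, 0.1105]
ee_rot: [-0.0, 0.995, 0.103, -0.0]
wrist_force: [-0.2, 0.2, 0.2]
gripper_width: 0.0319
finger_force: 0.0
```

In the tool's units: -9 cm / 100 = -0.09, 7 cm / 100 = 0.07.

>>> play_rows --pt "0.35 0 0 -0.015 0" --pt "0.35 0 0 -0.035 0" --pt "0.35 0 0 -0.06 0" --pt "0.35 0.07 0 -0.09 0" --pt "0.35 0.07 0 -0.09 0" --pt "0.35 0.07 0 -0.09 0" --pt "0.35 0.07 0 -0.09 0"

```text
t: 21.23
tool_pos: [0.6035, -0.0266, 0.2015]
ee_rot: [0.0, 0.995, 0.103, 0.001]
wrist_force: [-0.2, -0.7, -0.2]
gripper_width: 0.0329
finger_force: 0.0
```

```bash
python3 look.py w10; python3 - <<'E'
from h import *
s=snapshot("scene"); W=cloud(s)
for n in ["microplate","tube_rack","clip","wing_top"]:
    m,sc=mask(s,n)
    if m is not None: print(n,sc,np.percentile(W[m&(s["range_z"]>0)],[2,50,98],axis=0).round(3).tolist())
a=cv2.imread("pics/w10.png"); b=cv2.resize(s["frame"][170:274,190:318],(473,384))
i=np.hstack([a,b]); cv2.imwrite("pics/f10.png",cv2.resize(i,(800,312)))
E
```

```text
wingtop 309 [[535.0, -40.3], [31.3, 8.2], 11.6] [ 0.5356 -0.0402  0.1228]
wing all 457 [ 0.52  -0.047  0.071] [ 0.551 -0.033  0.125]
deck 11603 [[564.4, -46.9], [160.0, 238.5], 77.7] 0.07040236696557695
clip 0.82 1232 [[508.3, -35.1], [35.1, 84.9], 78.7] z 0.07564251945670597
delta [-16.99  -4.35   4.  ] turn -156.02 yaw now -78.22 pos [ 0.6008 -0.0266  0.1995] j6 1.177 F [ 0.05  0.11 -0.88] t 21.33
microplate 0.68 [[0.583, -0.123, 0.074], [0.632, -0.057, 0.085], [0.677, 0.005, 0.09]]
tube_rack 0.56 [[0.484, -0.306, 0.004], [0.533, -0.26, 0.031], [0.565, -0.217, 0.04]]
clip 0.76 [[0.478, -0.055, 0.071], [0.499, -0.03, 0.077], [0.546, -0.016, 0.1]]
```

View pics/f10.png

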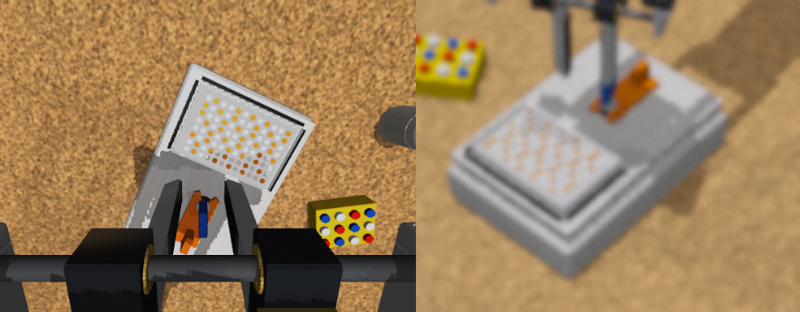

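In the tool's units: -13 cm / 100 = -0.13, -11 cm / 100 = -0.11.

>>> play_rows --pt "0.35 0 0 -0.04 0" --pt "0.35 -0.03 0 -0.06 0" --pt "0.35 -0.07 0 -0.07 0" --pt "0.35 -0.11 0 -0.07 0" --pt "0.35 -0.13 0 -0.07 0" --pt "0.35 -0.13 0 -0.07 0" --pt "0.35 -0.13 0 -0.07 0" --pt "0.35 -0.13 0 -0.07 0"

```text
t: 22.25
tool_pos: [0.4756, -0.0534, 0.2708]
ee_rot: [0.0, 0.995, 0.102, 0.001]
wrist_force: [-0.3, -0.9, 0.1]
gripper_width: 0.0325
finger_force: 0.0
```

```bash
python3 look.py w11; python3 - <<'E'
from h import *
d=np.load("w11.npz"); W=d["W"]; hsv=cv2.cvtColor(d["f"],cv2.COLOR_BGR2HSV)
k=(np.hypot(W[...,0]-.51,W[...,1]+.036)<.06)&(hsv[...,1]>170)&(hsv[...,0]<16)&(abs(W[...,2]-.0755)<.003)
P=W[k]@np.array([[.977,.213,0],[-.213,.977,0],[0,0,1]]).T; P=W[k][:,:2]; 
a=P@[.977,-.213]; n=P@[.213,.977]; print(len(a),np.percentile(a,[0,1,99,100]).round(4),np.percentile(n,[0,1,50,99,100]).round(4))
cv2.imwrite("pics/c11.png",d["f"])
p=snapshot("top");W=cloud(p)
for nm in ["clip","microplate","tube_rack","pipette","beaker","reagent","tip_box"]:
    m,sc=mask(p,nm)
    if m is not None: print(nm,round(sc,2),np.percentile(W[m&(p["range_z"]>0)],[2,50,98],axis=0).round(3).tolist())
E
```

```text
wingtop 471 [[519.5, -39.6], [51.7, 42.3], 40.6] [ 0.5253 -0.0434  0.2038]
wing all 483 [ 0.501 -0.072  0.07 ] [ 0.551 -0.024  0.376]
deck 16204 [[564.0, -46.9], [160.4, 240.1], 77.6] 0.07043853967482233
clip 0.61 1415 [[507.8, -34.7], [35.3, 83.2], 78.5] z 0.07553352771578647
delta [-4.22 -4.41 11.04] turn -156.01 yaw now -78.21 pos [ 0.4758 -0.0533  0.2704] j6 1.072 F [1.11 0.12 0.2 ] t 22.35
1061 [0.4684 0.4695 0.5416 0.5462] [0.0576 0.0582 0.0797 0.0904 0.091 ]
clip 0.64 [[0.474, -0.316, 0.004], [0.514, -0.265, 0.031], [0.555, -0.221, 0.039]]
tube_rack 0.84 [[0.474, -0.312, 0.009], [0.512, -0.266, 0.031], [0.554, -0.221, 0.039]]
pipette 0.88 [[0.279, -0.45, 0.005], [0.375, -0.435, 0.023], [0.52, -0.421, 0.03]]
beaker 0.71 [[0.302, 0.313, -0.002], [0.326, 0.349, 0.038], [0.351, 0.387, 0.072]]
reagent 0.71 [[0.301, 0.313, -0.002], [0.325, 0.347, 0.038], [0.348, 0.364, 0.072]]
tip_box 0.88 [[0.619, 0.275, 0.001], [0.67, 0.311, 0.075], [0.736, 0.361, 0.079]]
```

View pics/c11.png

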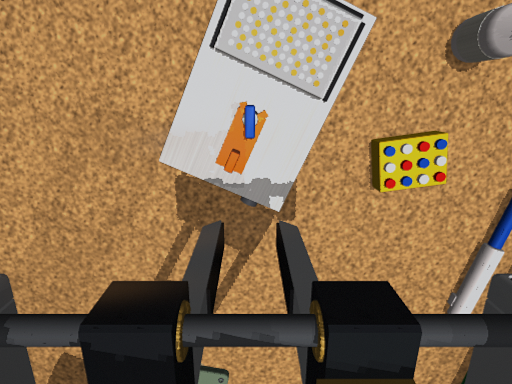

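```bash
python3 -c "
from h import *
print(ctrl.finish_job())"
```

```text
the job is handed in; nothing more can be done
None
```

The clip is flat on the deck and fully home under the screw head (camera check within about 1 mm). I turned the screw 156° clockwise under about 10–11 N, and it went in about 3.5 mm. I let go of both, saw no sign of anything else disturbed, and handed the job in at about 22 s; no verdict was returned.

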